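# Clamp a drawer front in the gluing jig

### The arm

A 7-joint arm with a two-finger parallel gripper is mounted at the origin on the work surface. World frame = base frame: x ahead of the robot, y to its left, z up, the work surface at z = 0. Lengths are in mm, angles in rad, forces in N, time in s.
With the tool pointing down it reaches from about 400 to 850 mm from the base axis. Payload 10.4 kg.
Tool frame: the origin (TCP) lies midway between the tips of the shut fingers; the grasp point (between the pads) lies 19 mm behind it; z points along the fingers, y is the line along which they close (so a half turn about z gives the same grasp; the last joint's range is limited). The gripper opens to 87 mm and grips with 3 to 60 N. Pads are 19 mm wide; open, the fingers measure 117 mm over their backs; the gripper's body (75 mm by 190 mm) begins 51 mm behind the grasp point.
Start: joints at [-0.023, 0.332, -0.065, 1.46, 0.022, 1.35, -0.088], TCP at [625.022, 0.018, 222.576] pointing down, gripper open.
Joint ranges: [-2.6, 2.6], [-0.5, 2.12], [-1.47, 1.34], [0.16, 2.42], [-1.27, 4.41], [0.06, 2.06], [-2.6, 2.6]. Speed limits (rad/s): [2.22, 2.22, 2.79, 2.79, 3.14, 3.14, 3.14].

### API

Orientations are given as [roll, pitch, yaw] about the fixed x, y, z axes, in that order (R = Rz(yaw) Ry(pitch) Rx(roll)).
In Python, from cell import bot gives the robot as it stands.
- The arm moves only by the shell command python3 -m inch 'ROWS' [FORCE]. ROWS is JSON, a list of rows, each an object of numbers: "dx", "dy", "dz": the shift along the tool's x, y, z scaled (see below); "wx", "wy", "wz": the turn, a rotation vector about the tool's x, y, z scaled (see below); "hand": the opening, from -1 (shut) to 1 (fully open). A call has 1 to 10 rows; each row is the pose to reach, as a shift and turn from the pose commanded when the call began, along the tool's axes at that moment; what a row does not reach only later rows make up. The controller multiplies each number of a shift by 0.3 m and each number of a turn by 30 degrees. A row lasts 1/10 s, in which the tool goes at most 50 mm and 8.59 degrees, less where a joint would pass 70% of its speed; a pose out of reach is approached as far as the arm can. A call with a number of a shift or a turn outside -1 to 1 is refused whole. A call with a gripper value outside its range is refused whole. The fingers move at their own pace and stop on an object; FORCE is the grip in N (left out, the last holds). Time passes only in rows, so rows that repeat a pose let the fingers close. It gives the time, the measured TCP pose, the force, the opening and the grip force at its end, in the units of the state.
- bot.sense(): the state, without advancing time (a new reading comes with each control period).
- bot.capture(name): name is "scene" or "side" or "wrist"; returns a dict with "pixels" (420x560x3 uint8, blue, green, red), "depth" (420x560 float32, mm along the optical axis (not along the pixel's ray), 0 where there is no reading), "fx", "fy", "cx", "cy" (pixels), "k1" (the pictures are not rectified: a ray, as slopes to the right and down, at radius r is drawn at 1 + k1 r^2 times it, then the intrinsics apply), "R" (3x3) and "t" (3): a world point X has camera coordinates R X + t; the wrist camera has in their place "tool_from_camera" (4x4, takes a point from camera to tool coordinates, whose origin is the TCP and whose axes are the flange's). Camera axes: x right, y down, z forward; pixel columns grow to the right and rows downward; lengths in mm; the calibration is good to about 2 mm. A picture is of the moment at which its call begins: read the wrist's pose just before it.
- bot.job_done(): hands the job in; it is judged then, once.
The state is a dict: "time": time; "q": joint angles; "joint_velocities": joint speeds; "effort": joint torques, N m; "ee_pos": TCP position; "tool_rot": TCP orientation; "force": force on the tool from outside, world axes, zero at the start; "torque": the same for the moment, N m; "finger_gap": finger opening in mm; "finger_force": force on a finger pad.
Only numpy, scipy, OpenCV 4.12 (cv2) and the standard library are available. Lean on these libraries where they do the work, as an engineer would, in place of code of your own. Each camera call takes 0.05 s, during which the arm holds its last target. There are 200 camera calls.

### The job

Slide the drawer front gently along the jig until its end is fully home against the end stop. Then turn the hold-down clamp's knob clockwise, letting your grip ride down with it as it sinks, until the foot meets the wood, nip it up about an eighth of a turn more so it is held firmly but not crushed, and let go. Do not push or pull hard on anything, and leave the other things on the bench alone.

Things in the scene. Friction and masses are not known exactly. Their poses are not given: they have to be found in the camera images.
- jig: Fixed plywood board 360 x 150 x 18 mm. Origin: bench level, under the clamp's screw axis; x along the channel to the end stop, z up. Board from x = -255 to 105 mm. Two dark guide strips (x -120 to 65, tops 38 mm above bench) leave a 64 mm channel centred on y = 0; the end stop's face is at x = 65 mm, top 46 mm above bench.
- jig_stop (a point): Middle of the end stop's face at its lower edge, on the board: 65 mm along the jig's x from its origin, 18 mm above the bench. Axes as the jig's.
- clamp: Fixed red hold-down clamp; origin and axes as the jig's. Vertical screw with bar knob on top and a rubber foot, 30 mm wide, below. Clockwise from above lowers knob and foot together 36 mm per turn (5.73 mm per rad); it stays where left. Turning takes about 0.30 N m with the foot free; 4.5 rad in all is enough. The foot starts 3 to 21 mm clear of the wood.
- clamp_arm (a point): Top of the red clamp arm on the screw axis, 123 mm above the bench; underside 97 mm. The arm is 34 mm wide and runs to a post on the jig's -y side (y -72 to -115 mm, x within 30 mm). The foot below it is sprung, 6 N per mm, 14 mm of give, and does not turn: on the wood each radian more adds about 34 N and 0.20 N m to the turning moment.
- beam (a joint): Upward give of the clamp's red arm under load along the screw (m, up positive): only 0.005 mm per N, far too little to see or measure. Grip the knob lightly enough and follow it down, so that the arm is never loaded hard.
- knob_grip (a point): Centre of the black bar knob, on the screw axis: 52 mm long (its x), 16 mm wide (y), 26 mm tall, this point half-way up, z up. It turns and sinks with the screw; its underside is 40 to 44 mm above the arm at the start and never below 10 mm. Grip it across its width from above.
- blank_mid (a point): Loose drawer front in the channel: brown wood 200 mm long (x, along the channel), 60 wide, edges 30 thick, about 0.3 kg; pale raised field 184 x 44 mm whose top, 34 to 48 mm above the underside, differs per piece and is not measured. Point: mid length and width, 15 mm above the underside. Starts 30 to 60 mm short of the stop; home at jig x = -35 mm.
- glue: yellow glue bottle with orange cap, 60 mm wide, 170 mm tall, standing; origin at its base. A bystander.
- hammer: hammer lying on the bench. A bystander.
- tape: yellow and black tape measure, 65 x 38 x 60 mm; origin at its base. A bystander.
- offcut: pale wood offcut 110 x 45 x 30 mm; origin at its underside. A bystander.
- spare_blank: a second drawer front like the one in the jig, lying on the bench outside the jig; origin at its underside. A bystander.
- cup: blue cup, 80 mm wide, 95 mm tall; origin at its base. A bystander.
- driver: screwdriver lying on the bench. A bystander.

How it is judged (in metres and radians):
On the way, in this order (a step that is already met when the one before it is completed fails the run):
1. the drawer front is home against the end stop (x of blank_mid in the frame of jig between -0.0375 and -0.032 m), for 0.2 s.
2. the clamp's foot presses on the drawer front with 14 to 45 N (contact force between clamp and blank between 14 and 45 N), for 0.3 s.
At the end, for the whole second after the job is handed in: The drawer front is within 2.5 mm of touching the end stop, the clamp's foot presses on it with 14 to 45 N (0.4 to 1.3 rad past first touch), and the clamp is let go (all of step 1 and all of step 2).
It fails at once if the clamp presses the wood with more than 60 N (crushed) (contact force between clamp and blank above 60 N).
It fails at once if the robot pushes on the drawer front with more than 30 N (contact force between the arm and blank above 30 N).
It fails at once if the screw, its foot still free, is pulled up with more than about 25 N: the grip does not ride down with it (contact force between clamp and blank below 2 N and value of joint beam above 9e-05 m).
It fails at once if the screw is pushed down with more than about 45 N (value of joint beam below -0.00025 m).
It fails at once if a bystander is moved by more than 30 mm (distance of any of glue, hammer, tape, offcut, spare_blank, cup, driver from where it was at the start of the episode above 0.03 m).
It also fails if it takes over 72 s, if anything falls off the work surface, if the arm or the gripper's body presses on something with over 40 N, if the wrist force passes 120 N, or if a joint passes its speed limit or range.

## Working session

There is one attempt and no reset: what is moved stays moved. The work goes in short steps, Python scripts to look and compute and a shell command to move; the robot and the scene stay as the last step left them, time stands still between calls to the robot, and variables do not carry over. Pictures are saved under pics/ and viewed, at most 10 in all, crops included, and the job is handed in when it is done.

```bash
ls; mkdir -p pics
python3 - <<'E'
from cell import bot
import cv2,numpy as np,pickle
s=bot.sense();print(s)
d={n:bot.capture(n) for n in("scene","side")}
pickle.dump(d,open('c0.pkl','wb'))
for n in d:cv2.imwrite(f'pics/{n}0.png',d[n]['pixels']);print({k:v for k,v in d[n].items() if k not in('pixels','depth')})
E
```

```text
pics
{'time': 0.0, 'q': array([-0.02256873,  0.332886  , -0.06468832,  1.46095645,  0.02161367,
        1.34988247, -0.08852434]), 'joint_velocities': array([ 2.20634703e-05,  9.74780758e-04,  3.61355396e-04, -1.99269725e-03,
       -4.79319443e-04, -5.96922130e-05, -5.61416175e-04]), 'effort': array([-1.20520472e-04, -6.23245955e+01,  2.44190963e-02, -3.89891267e+01,
       -6.13984605e-02,  3.97891912e-02,  1.87085252e-04]), 'ee_pos': array([ 6.24610886e+02, -3.72103262e-02,  2.21737862e+02]), 'tool_rot': array([-3.14015870e+00,  8.34479137e-05,  1.57075403e+00]), 'force': array([ 0.19457775,  0.22538975, -0.04083048]), 'torque': array([-0.02109611, -0.02574876, -0.06346484]), 'finger_force': 0.0, 'finger_gap': 87.099372607561}
{'fx': 511.50986303044687, 'fy': 511.50986303044687, 'cx': 281.0650413088321, 'cy': 198.96302278283133, 'k1': -0.021961709362462174, 'R': array([[-0.164061  ,  0.98629119, -0.01771117],
       [ 0.75468636,  0.11393299, -0.64611747],
       [-0.63524208, -0.11936905, -0.76303246]]), 't': array([ 104.15636956, -297.13286877, 1712.54333313])}
{'fx': 392.71007025388366, 'fy': 392.71007025388366, 'cx': 280.97391102765545, 'cy': 209.58748686725727, 'k1': 0.03464999339839994, 'R': array([[ 0.92918834, -0.36939345, -0.01255032],
       [-0.26625179, -0.64541748, -0.71592336],
       [ 0.2563572 ,  0.66856918, -0.69806607]]), 't': array([-441.65195054,  231.47962567, 1068.80023823])}
```

View pics/scene0.png

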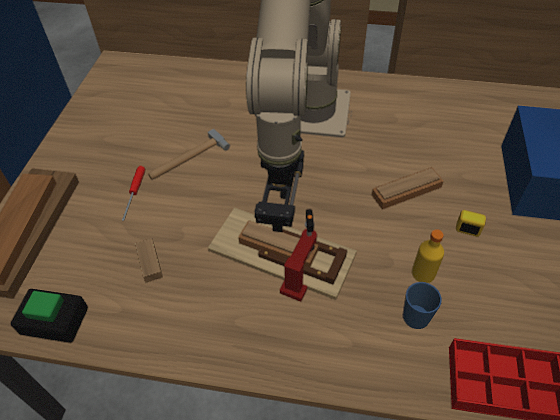

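View pics/side0.png

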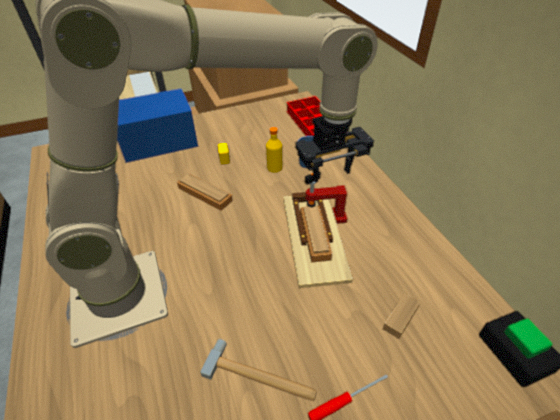

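Scene view: the jig lies at about (282,250). Its channel runs right-down to the end stop at (335,262), with the red arm at (300,262) and the knob at (309,220). The board's left end is near (225,235). The bystanders are well clear. Side view: the board spans (290–350, 195–285), with the stop at the far end.

```bash
cat > h.py <<'E'
import cv2,numpy as np
from scipy.spatial.transform import Rotation as Ro
def pose(s): return Ro.from_euler('xyz',s['tool_rot']).as_matrix(),np.array(s['ee_pos'])
def ext(d,s=None):
    "camera-to-world R,t"
    if 'R' in d: return d['R'].T,-d['R'].T@d['t']
    R,p=pose(s);T=np.array(d['tool_from_camera']);return R@T[:3,:3],R@T[:3,3]+p
def slopes(d,uv):
    K=np.array([[d['fx'],0,d['cx']],[0,d['fy'],d['cy']],[0,0,1]])
    return cv2.undistortPoints(np.float64(uv).reshape(-1,1,2),K,np.array([d['k1'],0,0,0,0.]))[:,0]
def onplane(d,uv,z,s=None):
    R,t=ext(d,s);r=np.c_[slopes(d,uv),np.ones(len(uv))]@R.T
    return t+r*((z-t[2])/r[:,2])[:,None]
def cloud(d,s=None):
    h,w=d['depth'].shape;v,u=np.mgrid[:h,:w];R,t=ext(d,s)
    c=np.c_[slopes(d,np.c_[u.ravel(),v.ravel()]),np.ones(h*w)]*d['depth'].reshape(-1,1)
    P=(c@R.T+t).reshape(h,w,3);P[d['depth']==0]=np.nan;return P
E
python3 - <<'E'
import pickle;from h import *
D=pickle.load(open('c0.pkl','rb'))
for n,d in D.items():
    P=cloud(d);x,y,z=P[...,0],P[...,1],P[...,2]
    reg=(x>450)&(x<900)&(y>-250)&(y<350)
    m=(reg&(z>9)&(z<27)).astype(np.uint8)
    m=cv2.morphologyEx(m,cv2.MORPH_OPEN,np.ones((2,2)))
    k,l,st,c=cv2.connectedComponentsWithStats(m);i=1+st[1:,4].argmax();q=P[l==i]
    print(n,st[i],cv2.minAreaRect(q[:,:2].astype(np.float32)),np.median(q[:,2]))
    b=d['pixels'].astype(int);red=reg&(z>100)&(z<135)&(b[...,2]>90)&(b[...,1]<50)
    print(' red top',red.sum(),np.nanmedian(P[red],0),cv2.minAreaRect(P[red][:,:2].astype(np.float32)))
    dk=reg&(z>165)&(z<200)&(b.max(2)<70);print(' knob',dk.sum(),P[dk].mean(0) if dk.any() else 0, np.nanmedian(z[(x>400)&(x<900)&(y>-400)&(y<-250)]))
E
```

```text
scene [ 209  208   77   71 1919] ((613.7161865234375, -103.34260559082031), (293.7779846191406, 126.123291015625), 43.38679504394531) nan
 red top 558 [652.4477178   51.43035097 122.01191532] ((645.4608764648438, 52.220481872558594), (38.448158264160156, 118.05564880371094), 75.1325454711914)
 knob 133 [608.1018045   69.23749534 184.86401166] -0.9354637436827034
side [ 284  197   70   90 2690] ((599.9786376953125, -21.403656005859375), (352.5920104980469, 200.01248168945312), 73.61101531982422) nan
 red top 349 [643.50255974  41.60980668 120.85160057] ((637.6739501953125, 47.31208038330078), (37.343379974365234, 119.80107879638672), 73.77014923095703)
 knob 72 [590.02304101  54.19259754 180.17151211] -0.24231891868379307
```

```bash
python3 -m inch '[{"dz":-0.2,"dx":-0.1,"dy":-0.05,"hand":1},{"dz":-0.4,"dx":-0.2,"dy":-0.1,"hand":1},{"dz":-0.6,"dx":-0.2,"dy":-0.1,"hand":1},{"dz":-0.6,"dx":-0.2,"dy":-0.1,"hand":1},{"dz":-0.6,"dx":-0.2,"dy":-0.1,"hand":1},{"dz":-0.6,"dx":-0.2,"dy":-0.1,"hand":1}]'
python3 - <<'E'
from cell import bot
import cv2,pickle
s=bot.sense();d=bot.capture('wrist');e=bot.capture('side');pickle.dump((s,d,e),open('c1.pkl','wb'))
cv2.imwrite('pics/w1.png',d['pixels']);print(d['tool_from_camera'],d['fx'],s['ee_pos'],s['tool_rot'])
E
```

```text
[[-1.05915869e-03 -9.65017468e-01 -2.62183454e-01  7.07833212e+01]
 [ 9.99999059e-01 -7.93611514e-04 -1.11871559e-03  1.15387231e+00]
 [ 8.71508283e-04 -2.62184393e-01  9.65017401e-01 -1.62162148e+02]
 [ 0.00000000e+00  0.00000000e+00  0.00000000e+00  1.00000000e+00]] 323.9531708654453 [6.24667244e+02 1.67927516e-02 2.21843726e+02] [-3.14034941e+00  4.71222440e-05  1.57081794e+00]validation failed for argument at $[0]...
```

View pics/w1.png

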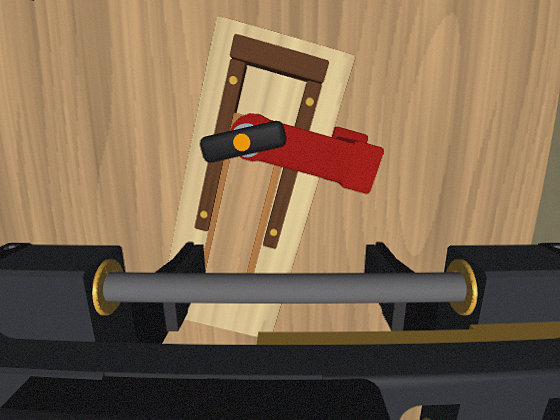

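The wrist view shows the knob with its orange centre at (241,142) and its long axis running (202,150)–(285,133). The stop's face is at about (240,65)–(325,82), and the far board corners are at (218,17) and (355,55). The move was refused, probably because rows need every key.

```bash
python3 -m inch '[{"dx":-0.1,"dy":-0.05,"dz":-0.2,"wx":0,"wy":0,"wz":0,"hand":1},{"dx":-0.2,"dy":-0.1,"dz":-0.4,"wx":0,"wy":0,"wz":0,"hand":1},{"dx":-0.3,"dy":-0.1,"dz":-0.5,"wx":0,"wy":0,"wz":0,"hand":1},{"dx":-0.3,"dy":-0.1,"dz":-0.5,"wx":0,"wy":0,"wz":0,"hand":1},{"dx":-0.3,"dy":-0.1,"dz":-0.5,"wx":0,"wy":0,"wz":0,"hand":1}]'
python3 - <<'E'
from cell import bot
from h import *
import pickle
s,d,_=pickle.load(open('c1.pkl','rb'))
c=onplane(d,[(218,17),(355,55)],18,s);print('corners',c)
k=onplane(d,[(241,142),(202,150),(285,133)],191,s);print('knob',k)
v=c[1]-c[0];print('yaw from end edge',np.degrees(np.arctan2(v[1],v[0]))+90)
s=bot.sense();d=bot.capture('wrist');e=bot.capture('side');f=bot.capture('scene');pickle.dump((s,d,e,f),open('c2.pkl','wb'))
cv2.imwrite('pics/w2.png',d['pixels']);print(s['ee_pos'],s['tool_rot'],s['time'])
E
```

```text
time: 0.7
ee_pos: [595.4, -93.5, 376.6]
tool_rot: [3.136, 0.002, 1.566]
force: [-0.1, 1.3, -0.4]
finger_gap: 86.9
finger_force: 0.0
corners [[557.05810268 179.36808486  18.        ]
 [699.55244054 142.19759744  18.        ]]
knob [[600.22416003  60.81906692 191.        ]
 [576.95840843  56.30851809 191.        ]
 [625.98856519  65.89970538 191.        ]]
yaw from end edge 75.37985958438095
[595.35857564 -93.45455789 376.61102456] [3.13553246e+00 1.74708796e-03 1.56610597e+00] 0.7
```

View pics/w2.png

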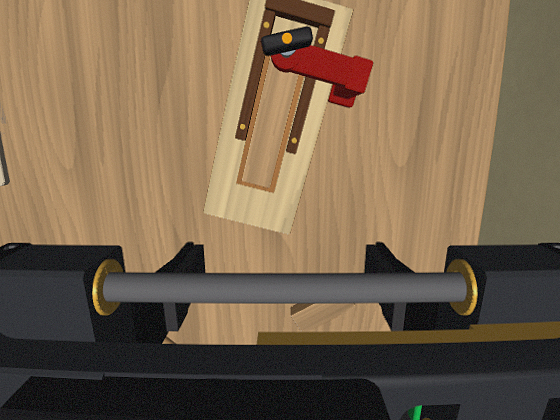

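This shows the near board corners at (204,213) and (290,234) and the blank's near end edge at (237,183)–(275,191). The way behind it is free.

Run:
```python
from h import *
import pickle
s1,d1,_=pickle.load(open('c1.pkl','rb'));s,d,_,_=pickle.load(open('c2.pkl','rb'))
far=onplane(d1,[(218,17),(355,55)],18,s1);near=onplane(d,[(204,213),(290,234)],18,s)
print(near,np.linalg.norm(far-near,axis=1))
a=far.mean(0)-near.mean(0);yaw=np.arctan2(a[1],a[0]);e=np.array([np.cos(yaw),np.sin(yaw),0])
n=np.array([-e[1],e[0],0])
print('yaw',yaw,np.degrees(yaw)); 
o=(far.mean(0)-105*e+near.mean(0)+255*e)/2;print('origin',o)
K=onplane(d1,[(241,142)],191,s1)[0];K2=onplane(d,[(287,38)],191,s)[0];print('knob',K,K2)
b=onplane(d,[(237,183),(275,191)],48,s)
for p in list(b)+[K,K2]: print('jig',(p-o)@e,(p-o)@n)
```

```text
[[ 463.42535151 -165.67887472   18.        ]
 [ 607.13499411 -203.71648475   18.        ]] [357.52551854 358.04683585]
yaw 1.3077716041982999 74.92979348761575
origin [601.29290469  60.4631778   18.        ]
knob [600.22416003  60.81906692 191.        ] [600.76192595  60.25310401 191.        ]
jig -184.41081169835323 29.075786694016273
jig -181.79536069982342 -30.436586766713397
jig 0.06577314893510156 1.12452038244629
jig -0.3409046947132004 0.45809759660482274
```

```bash
python3 -m inch '[{"dx":-0.1,"dy":-0.08,"dz":0.1,"wx":0,"wy":0,"wz":0.25,"hand":-1},{"dx":-0.2,"dy":-0.16,"dz":0.25,"wx":0,"wy":0,"wz":0.5,"hand":-1},{"dx":-0.2,"dy":-0.16,"dz":0.4,"wx":0,"wy":0,"wz":0.5,"hand":-1},{"dx":-0.2,"dy":-0.16,"dz":0.55,"wx":0,"wy":0,"wz":0.5,"hand":-1},{"dx":-0.2,"dy":-0.16,"dz":0.7,"wx":0,"wy":0,"wz":0.5,"hand":-1},{"dx":-0.2,"dy":-0.16,"dz":0.8,"wx":0,"wy":0,"wz":0.5,"hand":-1},{"dx":-0.2,"dy":-0.16,"dz":0.8,"wx":0,"wy":0,"wz":0.5,"hand":-1},{"dx":-0.2,"dy":-0.16,"dz":0.8,"wx":0,"wy":0,"wz":0.5,"hand":-1},{"dx":-0.2,"dy":-0.16,"dz":0.8,"wx":0,"wy":0,"wz":0.5,"hand":-1}]' 20
```

```text
time: 1.75
ee_pos: [548.1, -149.7, 134.4]
tool_rot: [3.139, -0.0, 1.31]
force: [0.1, 0.2, 0.8]
finger_gap: 23.1
finger_force: 0.0
```

```bash
python3 -m inch '[{"dx":0,"dy":-0.012,"dz":0.1,"wx":0,"wy":0,"wz":0,"hand":-1},{"dx":0,"dy":-0.012,"dz":0.2,"wx":0,"wy":0,"wz":0,"hand":-1},{"dx":0,"dy":-0.012,"dz":0.28,"wx":0,"wy":0,"wz":0,"hand":-1},{"dx":0,"dy":-0.012,"dz":0.34,"wx":0,"wy":0,"wz":0,"hand":-1},{"dx":0,"dy":-0.012,"dz":0.34,"wx":0,"wy":0,"wz":0,"hand":-1},{"dx":0,"dy":-0.012,"dz":0.34,"wx":0,"wy":0,"wz":0,"hand":-1}]'
cat >> h.py <<'E'
YAW=1.3077;O=np.array([600.8,60.5,0]);J=np.array([[np.cos(YAW),np.sin(YAW),0],[-np.sin(YAW),np.cos(YAW),0],[0,0,1]])
def jig(p): return (np.asarray(p)-O)@J.T
def st(s):
    print('t%.2f jig'%s['time'],jig(s['ee_pos']).round(1),'yaw-j %.3f'%(s['tool_rot'][2]-YAW),'F',(J@s['force']).round(1),'T',np.round(s['torque'],2),'gap %.1f ff %.1f'%(s['finger_gap'],s['finger_force']))
E
cat > p.py <<'E'
from cell import bot
from h import *
st(bot.sense())
E
python3 p.py
```

```text
time: 2.35
ee_pos: [544.7, -149.1, 32.2]
tool_rot: [3.14, -0.0, 1.309]
force: [-0.6, 0.3, 1.8]
finger_gap: 1.0
finger_force: 0.0
t2.35 jig [-217.    -0.3   32.2] yaw-j 0.001 F [0.1 0.7 1.8] T [-0.03  0.    0.03] gap 1.0 ff 0.0
```

```bash
python3 -m inch '[{"dx":0.03,"dy":0,"dz":0.01,"wx":0,"wy":0,"wz":0,"hand":-1},{"dx":0.05,"dy":0,"dz":0.01,"wx":0,"wy":0,"wz":0,"hand":-1},{"dx":0.06,"dy":0,"dz":0.01,"wx":0,"wy":0,"wz":0,"hand":-1},{"dx":0.07,"dy":0,"dz":0.01,"wx":0,"wy":0,"wz":0,"hand":-1},{"dx":0.08,"dy":0,"dz":0.01,"wx":0,"wy":0,"wz":0,"hand":-1},{"dx":0.09,"dy":0,"dz":0.01,"wx":0,"wy":0,"wz":0,"hand":-1},{"dx":0.1,"dy":0,"dz":0.01,"wx":0,"wy":0,"wz":0,"hand":-1},{"dx":0.11,"dy":0,"dz":0.01,"wx":0,"wy":0,"wz":0,"hand":-1},{"dx":0.12,"dy":0,"dz":0.01,"wx":0,"wy":0,"wz":0,"hand":-1},{"dx":0.13,"dy":0,"dz":0.01,"wx":0,"wy":0,"wz":0,"hand":-1}]'; python3 p.py
```

```text
time: 3.35
ee_pos: [553.7, -111.2, 27.6]
tool_rot: [3.142, 0.0, 1.309]
force: [-1.0, -1.8, 1.9]
finger_gap: 0.1
finger_force: 1.2
t3.35 jig [-178.1    0.8   27.6] yaw-j 0.001 F [-2.   0.5  1.9] T [-0.48  0.16  0.05] gap 0.1 ff 1.2
```

```bash
python3 -m inch '[{"dx":0.01,"dy":0,"dz":0,"wx":0,"wy":0,"wz":0,"hand":-1},{"dx":0.02,"dy":0,"dz":0,"wx":0,"wy":0,"wz":0,"hand":-1},{"dx":0.03,"dy":0,"dz":0,"wx":0,"wy":0,"wz":0,"hand":-1},{"dx":0.04,"dy":0,"dz":0,"wx":0,"wy":0,"wz":0,"hand":-1},{"dx":0.05,"dy":0,"dz":0,"wx":0,"wy":0,"wz":0,"hand":-1},{"dx":0.06,"dy":0,"dz":0,"wx":0,"wy":0,"wz":0,"hand":-1}]'; python3 p.py
```

```text
time: 3.95
ee_pos: [558.4, -93.7, 27.6]
tool_rot: [3.142, -0.0, 1.309]
force: [-1.0, -2.8, 2.0]
finger_gap: 0.6
finger_force: 1.2
t3.95 jig [-160.     0.9   27.6] yaw-j 0.001 F [-3.   0.2  2. ] T [-0.52  0.21  0.01] gap 0.6 ff 1.2
```

```bash
python3 -m inch '[{"dx":0.008,"dy":0,"dz":0,"wx":0,"wy":0,"wz":0,"hand":-1},{"dx":0.015,"dy":0,"dz":0,"wx":0,"wy":0,"wz":0,"hand":-1},{"dx":0.02,"dy":0,"dz":0,"wx":0,"wy":0,"wz":0,"hand":-1},{"dx":0.025,"dy":0,"dz":0,"wx":0,"wy":0,"wz":0,"hand":-1},{"dx":0.028,"dy":0,"dz":0,"wx":0,"wy":0,"wz":0,"hand":-1},{"dx":0.03,"dy":0,"dz":0,"wx":0,"wy":0,"wz":0,"hand":-1},{"dx":0.03,"dy":0,"dz":0,"wx":0,"wy":0,"wz":0,"hand":-1}]'; python3 p.py
python3 -m inch '[{"dx":0.004,"dy":0,"dz":0,"wx":0,"wy":0,"wz":0,"hand":-1},{"dx":0.008,"dy":0,"dz":0,"wx":0,"wy":0,"wz":0,"hand":-1},{"dx":0.008,"dy":0,"dz":0,"wx":0,"wy":0,"wz":0,"hand":-1}]'; python3 p.py
```

```text
time: 4.65
ee_pos: [560.7, -85.2, 27.5]
tool_rot: [3.142, -0.0, 1.309]
force: [0.2, -1.3, 1.9]
finger_gap: 0.4
finger_force: 0.9
t4.65 jig [-151.1    0.9   27.5] yaw-j 0.001 F [-1.2 -0.5  1.9] T [-0.41  0.02 -0.07] gap 0.4 ff 0.9
time: 4.95
ee_pos: [561.3, -82.6, 27.5]
tool_rot: [3.142, -0.0, 1.309]
force: [0.3, -1.1, 0.5]
finger_gap: 0.7
finger_force: 0.6
t4.95 jig [-148.5    0.9   27.5] yaw-j 0.002 F [-1.  -0.6  0.5] T [-0.32  0.08 -0.02] gap 0.7 ff 0.6
```

```bash
for i in 1; do python3 -m inch '[{"dx":0.003,"dy":0,"dz":0,"wx":0,"wy":0,"wz":0,"hand":-1},{"dx":0.006,"dy":0,"dz":0,"wx":0,"wy":0,"wz":0,"hand":-1},{"dx":0.006,"dy":0,"dz":0,"wx":0,"wy":0,"wz":0,"hand":-1}]' >/dev/null; python3 p.py; done
python3 -m inch '[{"dx":0.003,"dy":0,"dz":0,"wx":0,"wy":0,"wz":0,"hand":-1},{"dx":0.003,"dy":0,"dz":0,"wx":0,"wy":0,"wz":0,"hand":-1}]' >/dev/null; python3 p.py
python3 -m inch '[{"dx":0.003,"dy":0,"dz":0,"wx":0,"wy":0,"wz":0,"hand":-1},{"dx":0.003,"dy":0,"dz":0,"wx":0,"wy":0,"wz":0,"hand":-1}]' >/dev/null; python3 p.py
```

```text
t5.25 jig [-146.8    0.9   27.5] yaw-j 0.002 F [-1.2 -0.3  0.5] T [-0.31  0.03  0.03] gap 0.4 ff 0.6
t5.45 jig [-145.9    0.9   27.5] yaw-j 0.001 F [-1.8  0.5  1. ] T [-0.26  0.07 -0.03] gap 0.4 ff 0.6
t5.65 jig [-145.5    0.9   27.5] yaw-j 0.001 F [-2.7  0.1  0.5] T [-0.63  0.22  0.01] gap -0.1 ff 1.5
```

```bash
python3 -m inch '[{"dx":0.003,"dy":0,"dz":0,"wx":0,"wy":0,"wz":0,"hand":-1},{"dx":0.003,"dy":0,"dz":0,"wx":0,"wy":0,"wz":0,"hand":-1}]' >/dev/null; python3 p.py
python3 -m inch '[{"dx":0.003,"dy":0,"dz":0,"wx":0,"wy":0,"wz":0,"hand":-1},{"dx":0.003,"dy":0,"dz":0,"wx":0,"wy":0,"wz":0,"hand":-1}]' >/dev/null; python3 p.py
```

```text
t5.85 jig [-145.5    0.9   27.5] yaw-j 0.000 F [-4.8  1.3  2.4] T [-1.21  0.44 -0.04] gap 0.5 ff 2.9
t6.05 jig [-145.5    0.9   27.5] yaw-j -0.000 F [-8.7  0.4  2.8] T [-1.69  0.68  0.04] gap 0.5 ff 4.1
```

```bash
python3 -m inch '[{"dx":-0.07,"dy":0,"dz":0,"wx":0,"wy":0,"wz":0,"hand":-1},{"dx":-0.16,"dy":0,"dz":0,"wx":0,"wy":0,"wz":0,"hand":-1},{"dx":-0.2,"dy":0,"dz":-0.1,"wx":0,"wy":0,"wz":0,"hand":-1},{"dx":-0.2,"dy":0,"dz":-0.25,"wx":0,"wy":0,"wz":0,"hand":-1},{"dx":-0.2,"dy":0,"dz":-0.4,"wx":0,"wy":0,"wz":0,"hand":-1},{"dx":-0.15,"dy":0,"dz":-0.55,"wx":0,"wy":0,"wz":0,"hand":0},{"dx":-0.05,"dy":0,"dz":-0.7,"wx":0,"wy":0,"wz":0,"hand":0.2},{"dx":0.1,"dy":0,"dz":-0.75,"wx":0,"wy":0,"wz":0,"hand":0.2},{"dx":0.2,"dy":0,"dz":-0.75,"wx":0,"wy":0,"wz":0,"hand":0.2},{"dx":0.2,"dy":0,"dz":-0.75,"wx":0,"wy":0,"wz":0,"hand":0.2}]'
python3 -m inch '[{"dx":0,"dy":0,"dz":0,"wx":0,"wy":0,"wz":0,"hand":0.2},{"dx":0,"dy":0,"dz":0,"wx":0,"wy":0,"wz":0,"hand":0.2},{"dx":0,"dy":0,"dz":0,"wx":0,"wy":0,"wz":0,"hand":0.2}]'
python3 - <<'E'
from cell import bot
from h import *
import pickle
s=bot.sense();st(s);d=bot.capture('wrist');e=bot.capture('side');f=bot.capture('scene');pickle.dump((s,d,e,f),open('c3.pkl','wb'))
cv2.imwrite('pics/w3.png',d['pixels'])
E
```

```text
time: 7.05
ee_pos: [579.0, -13.1, 253.1]
tool_rot: [3.141, -0.003, 1.317]
force: [-0.0, -0.4, -1.4]
finger_gap: 32.7
finger_force: 0.0
time: 7.35
ee_pos: [577.9, -21.0, 252.3]
tool_rot: [-3.141, 0.0, 1.307]
force: [0.2, -0.3, -0.7]
finger_gap: 50.2
finger_force: 0.0
t7.35 jig [-84.7   0.9 252.3] yaw-j -0.000 F [-0.2 -0.2 -0.7] T [-0.01 -0.01 -0.03] gap 50.2 ff 0.0
```

View pics/w3.png

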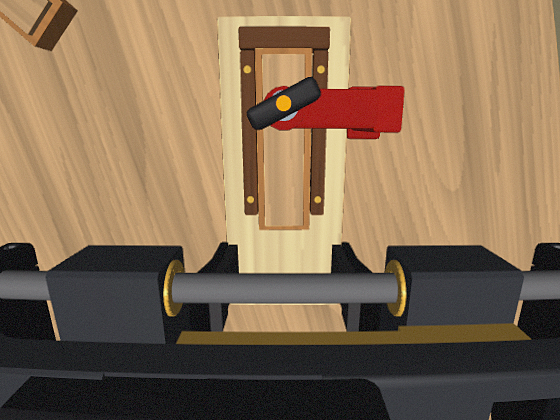

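The drawer front now sits against the stop: its far end meets the stop face at row ~48 and its back end is at row 229. The knob is at (284,103), tilted up to the right.

Run:
```python
from h import *
import pickle
s,d,e,f=pickle.load(open('c3.pkl','rb'))
P=cloud(d,s);b=d['pixels'].astype(int)
m=np.zeros((420,560),bool);m[70:140,235:335]=1
k=m&(b.max(2)<75)&(P[...,2]>150);print('knobtop z',np.nanpercentile(P[k][:,2],[5,50,95]))
zt=np.nanmedian(P[k][:,2])
cn=max(cv2.findContours(k.astype(np.uint8),cv2.RETR_EXTERNAL,cv2.CHAIN_APPROX_NONE)[0],key=cv2.contourArea)[:,0]
W=onplane(d,cn,zt,s);r=cv2.minAreaRect(W[:,:2].astype(np.float32));print(r,jig([*r[0],zt]))
bx=cv2.boxPoints(r);E=[bx[1]-bx[0],bx[2]-bx[1]];L=max(E,key=np.linalg.norm);print('knob yaw',np.arctan2(L[1],L[0])%np.pi)
print('arm z',np.nanmedian(P[100:115,320:340,2]),'field z',np.nanmedian(P[150:210,272:298,2]),np.nanmedian(P[58:75,275:295,2]),'board z',np.nanmedian(P[150:220,230:240,2]),np.nanmedian(P[242:262,265:310,2]),'bench',np.nanmedian(P[150:220,400:500,2]))
q=onplane(d,[(285,229)],48,s);print('blank back jig',jig(q))
# side/scene views: points near screw axis below the arm
for c in(e,f):
    Q=cloud(c);G=jig(Q);
    for lo,hi in((-100,-60),(-60,-20)):
        a=(abs(G[...,1])<15)&(G[...,0]>lo)&(G[...,0]<hi)&(G[...,2]>44)&(G[...,2]<80)
        print('field',a.sum(),np.median(G[a][:,2]) if a.any() else 0)
    b=(np.hypot(G[...,0],G[...,1])<20)&(G[...,2]>45)&(G[...,2]<97);print('foot col',b.sum(),np.percentile(G[b][:,2],[2,20,50,80,98]) if b.any() else '')
```

```text
knobtop z [186.61769331 189.16596629 190.63088107]
((600.3278198242188, 60.373905181884766), (51.259620666503906, 15.931663513183594), 11.884416580200195) [ -0.24455645   0.42313847 189.16596629]
knob yaw 0.20742212
arm z 121.81631626380482 field z 58.42733399283594 58.33158985677039 board z 18.0812863175087 18.026583677525196 bench -0.03415863311408884
blank back jig [[-134.31993298   -0.70903544   48.        ]]
field 102 57.92469942836556
field 93 58.39657178640073
foot col 105 [55.51767914 57.28401056 61.19689573 76.27629524 85.68398478]
field 151 58.03120983429881
field 111 57.91111494794745
foot col 34 [52.86456867 56.36579152 60.52843819 74.86407566 80.13482411]
```

Run:
```python
from h import *
import pickle
s,d,e,f=pickle.load(open('c3.pkl','rb'))
o=[]
for c in(e,f):
    K=np.array([[c['fx'],0,c['cx']],[0,c['fy'],c['cy']],[0,0,1]])
    X=np.array([[0,0,75],[0,0,58.3],[0,0,97]])@J+O
    uv=cv2.projectPoints(X,cv2.Rodrigues(c['R'])[0],c['t'],K,np.array([c['k1'],0,0,0,0]))[0][:,0];print(uv)
    u,v=uv[0].astype(int);o.append(cv2.resize(c['pixels'][v-25:v+25,u-30:u+30],None,fx=6,fy=6,interpolation=cv2.INTER_CUBIC))
cv2.imwrite('pics/foot.png',np.hstack(o))
```

```text
[[311.24330149 202.70206403]
 [311.02165914 206.60902538]
 [311.54222365 197.43859197]]
[[306.88031567 245.28570885]
 [306.74061423 249.13639378]
 [307.06861301 240.09254467]]
```

View pics/foot.png

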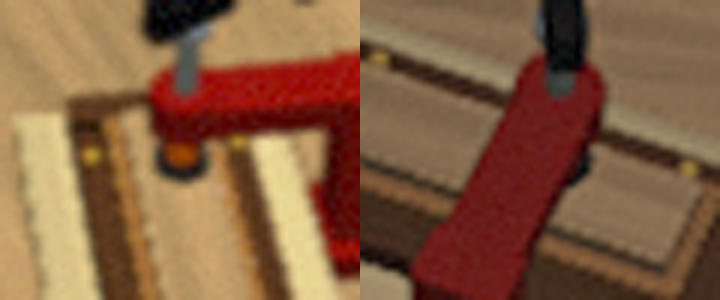

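Side crop: the black foot's front rim is at about row 207, which puts the foot roughly 13 mm above the wood, so touch should come after about 2.2 rad. Next I rotate above the knob.

```bash
python3 -c "
from cell import bot;print(bot.sense()['q'].round(2))"
python3 -m inch '[{"dx":0.1,"dy":0,"dz":0,"wx":0,"wy":0,"wz":-0.25,"hand":0},{"dx":0.2,"dy":0,"dz":0,"wx":0,"wy":0,"wz":-0.5,"hand":0},{"dx":0.28,"dy":0,"dz":0,"wx":0,"wy":0,"wz":-0.75,"hand":0},{"dx":0.28,"dy":0,"dz":0,"wx":0,"wy":0,"wz":-1,"hand":0},{"dx":0.28,"dy":0,"dz":0,"wx":0,"wy":0,"wz":-1,"hand":0},{"dx":0.28,"dy":0,"dz":0,"wx":0,"wy":0,"wz":-1,"hand":0}]' >/dev/null; python3 p.py;  python3 -c "
from cell import bot;print(bot.sense()['q'].round(2))"
```

```text
[-0.01  0.22 -0.04  1.54  0.01  1.38 -0.31]
t8.10 jig [ -0.4   0.8 252.5] yaw-j 0.520 F [-0.1 -1.  -0.3] T [-0.01 -0.03 -0.02] gap 43.4 ff 0.0
[-0.07  0.27 -0.14  1.47  0.04  1.4   0.05]
```

```bash
python3 -m inch '[{"dx":0,"dy":0,"dz":0,"wx":0,"wy":0,"wz":-0.28,"hand":0},{"dx":0,"dy":0,"dz":0,"wx":0,"wy":0,"wz":-0.56,"hand":0},{"dx":0,"dy":0,"dz":0,"wx":0,"wy":0,"wz":-0.84,"hand":0},{"dx":0,"dy":0,"dz":0,"wx":0,"wy":0,"wz":-1,"hand":0}]' >/dev/null
python3 -m inch '[{"dx":0,"dy":0,"dz":0,"wx":0,"wy":0,"wz":-0.28,"hand":0},{"dx":0,"dy":0,"dz":0,"wx":0,"wy":0,"wz":-0.56,"hand":0},{"dx":0,"dy":0,"dz":0,"wx":0,"wy":0,"wz":-0.84,"hand":0},{"dx":0,"dy":0,"dz":0,"wx":0,"wy":0,"wz":-1,"hand":0}]' >/dev/null
python3 -m inch '[{"dx":0,"dy":0,"dz":0,"wx":0,"wy":0,"wz":-0.28,"hand":0},{"dx":0,"dy":0,"dz":0,"wx":0,"wy":0,"wz":-0.56,"hand":0},{"dx":0,"dy":0,"dz":0,"wx":0,"wy":0,"wz":-0.84,"hand":0},{"dx":0,"dy":0,"dz":0,"wx":0,"wy":0,"wz":-0.9,"hand":0},{"dx":0,"dy":0,"dz":0,"wx":0,"wy":0,"wz":-0.9,"hand":0},{"dx":0,"dy":0,"dz":0,"wx":0,"wy":0,"wz":-0.9,"hand":0}]' ; python3 p.py;  python3 -c "
from cell import bot;print(bot.sense()['q'].round(2))"
```

```text
time: 9.5
ee_pos: [599.9, 60.7, 252.6]
tool_rot: [-3.141, 0.0, -2.936]
force: [0.8, -0.4, -0.5]
finger_gap: 43.4
finger_force: 0.0
t9.50 jig [-1.000e-01  9.000e-01  2.526e+02] yaw-j -4.244 F [-0.2 -0.9 -0.5] T [ 0.13 -0.05  0.06] gap 43.4 ff 0.0
[ 0.08  0.29 -0.31  1.46  0.09  1.4   1.54]
```

```bash
python3 -m inch '[{"dx":0,"dy":0,"dz":0.1,"wx":0,"wy":0,"wz":0,"hand":0},{"dx":0,"dy":0,"dz":0.2,"wx":0,"wy":0,"wz":0,"hand":0},{"dx":0,"dy":0,"dz":0.26,"wx":0,"wy":0,"wz":0,"hand":0},{"dx":0,"dy":0,"dz":0.298,"wx":0,"wy":0,"wz":0,"hand":0},{"dx":0,"dy":0,"dz":0.298,"wx":0,"wy":0,"wz":0,"hand":0},{"dx":0,"dy":0,"dz":0.298,"wx":0,"wy":0,"wz":0,"hand":0}]' >/dev/null; python3 p.py
python3 -m inch '[{"dx":0,"dy":0,"dz":0,"wx":0,"wy":0,"wz":0,"hand":-0.4},{"dx":0,"dy":0,"dz":0,"wx":0,"wy":0,"wz":0,"hand":-0.6},{"dx":0,"dy":0,"dz":0,"wx":0,"wy":0,"wz":0,"hand":-1},{"dx":0,"dy":0,"dz":0,"wx":0,"wy":0,"wz":0,"hand":-1},{"dx":0,"dy":0,"dz":0,"wx":0,"wy":0,"wz":0,"hand":-1},{"dx":0,"dy":0,"dz":0,"wx":0,"wy":0,"wz":0,"hand":-1}]' 35; python3 p.py
```

```text
t10.10 jig [  0.7   0.6 164.1] yaw-j -4.241 F [-0.4  0.9  0.2] T [ 0.15 -0.05 -0.01] gap 43.4 ff 0.0
time: 10.7
ee_pos: [600.3, 61.7, 164.3]
tool_rot: [-3.142, 0.001, -2.932]
force: [-2.9, 0.9, 6.2]
finger_gap: 15.3
finger_force: 74.1
t10.70 jig [  1.    0.8 164.3] yaw-j -4.239 F [0.1 3.  6.2] T [0.07 0.34 0.08] gap 15.3 ff 74.1
```

```bash
python3 -m inch '[{"dx":0,"dy":0,"dz":0,"wx":0,"wy":0,"wz":0,"hand":-1},{"dx":0,"dy":0,"dz":0,"wx":0,"wy":0,"wz":0,"hand":-1},{"dx":0,"dy":0,"dz":0,"wx":0,"wy":0,"wz":0,"hand":-1}]' >/dev/null; python3 p.py
python3 -m inch '[{"dx":0,"dy":0,"dz":0.0004,"wx":0,"wy":0,"wz":0.04,"hand":-1},{"dx":0,"dy":0,"dz":0.0008,"wx":0,"wy":0,"wz":0.08,"hand":-1},{"dx":0,"dy":0,"dz":0.0012,"wx":0,"wy":0,"wz":0.12,"hand":-1},{"dx":0,"dy":0,"dz":0.0015,"wx":0,"wy":0,"wz":0.15,"hand":-1}]' >/dev/null; python3 p.py
```

```text
t11.00 jig [  1.    0.8 164.3] yaw-j -4.240 F [-0.6  2.1  6.4] T [0.06 0.3  0.06] gap 15.6 ff 74.1
t11.40 jig [  1.    0.8 163.8] yaw-j -4.319 F [-0.3  1.8  6.5] T [-0.01  0.33  0.27] gap 16.0 ff 74.1
```

```bash
cat > p2.py <<'E'
from cell import bot
from h import *
S=[]
for i in range(4): S.append(bot.sense()); i<3 and bot.capture('wrist')
m=lambda k:np.mean([s[k] for s in S],0)
a=(-2.932-S[-1]['tool_rot'][2]);a=a%(2*np.pi) if a>-.1 else a%(2*np.pi)
p=m('ee_pos')
print('t%.2f ang %.3f Tz %.3f Fz %.1f z %.2f z+lead %.2f gap %.1f xy %.1f %.1f q7 %.2f Fxy'%(S[-1]['time'],a,m('torque')[2],m('force')[2],p[2],p[2]+5.73*a,m('finger_gap'),p[0],p[1],S[-1]['q'][6]),m('force')[:2].round(1))
E
python3 p2.py
python3 -m inch '[{"dx":0,"dy":0,"dz":0.001,"wx":0,"wy":0,"wz":0.1,"hand":-1},{"dx":0,"dy":0,"dz":0.002,"wx":0,"wy":0,"wz":0.2,"hand":-1},{"dx":0,"dy":0,"dz":0.003,"wx":0,"wy":0,"wz":0.3,"hand":-1},{"dx":0,"dy":0,"dz":0.004,"wx":0,"wy":0,"wz":0.4,"hand":-1}]' >/dev/null; python3 p2.py
python3 -m inch '[{"dx":0,"dy":0,"dz":0.001,"wx":0,"wy":0,"wz":0.1,"hand":-1},{"dx":0,"dy":0,"dz":0.002,"wx":0,"wy":0,"wz":0.2,"hand":-1},{"dx":0,"dy":0,"dz":0.003,"wx":0,"wy":0,"wz":0.3,"hand":-1},{"dx":0,"dy":0,"dz":0.004,"wx":0,"wy":0,"wz":0.4,"hand":-1}]' >/dev/null; python3 p2.py
```

```text
t11.55 ang 0.078 Tz 0.225 Fz 6.1 z 163.84 z+lead 164.29 gap 15.8 xy 600.3 61.6 q7 1.45 Fxy [-1.7  0.4]
t12.10 ang 0.288 Tz 0.105 Fz 6.6 z 162.61 z+lead 164.27 gap 15.7 xy 600.3 61.5 q7 1.24 Fxy [-2.3 -0.3]
t12.65 ang 0.498 Tz 0.106 Fz 6.5 z 161.40 z+lead 164.25 gap 15.7 xy 600.3 61.3 q7 1.04 Fxy [-2.  -0.4]
```

```bash
sed -i "s/^print('t/print('T0 %.3f'%S[0]['torque'][2],[round(s['torque'][2],2) for s in S]);print('t/" p2.py
python3 -m inch '[{"dx":0,"dy":0,"dz":0.001,"wx":0,"wy":0,"wz":0.1,"hand":-1},{"dx":0,"dy":0,"dz":0.002,"wx":0,"wy":0,"wz":0.2,"hand":-1},{"dx":0,"dy":0,"dz":0.003,"wx":0,"wy":0,"wz":0.3,"hand":-1},{"dx":0,"dy":0,"dz":0.004,"wx":0,"wy":0,"wz":0.4,"hand":-1}]' >/dev/null; python3 p2.py
python3 -m inch '[{"dx":0,"dy":0,"dz":0.001,"wx":0,"wy":0,"wz":0.1,"hand":-1},{"dx":0,"dy":0,"dz":0.002,"wx":0,"wy":0,"wz":0.2,"hand":-1},{"dx":0,"dy":0,"dz":0.003,"wx":0,"wy":0,"wz":0.3,"hand":-1},{"dx":0,"dy":0,"dz":0.004,"wx":0,"wy":0,"wz":0.4,"hand":-1}]' >/dev/null; python3 p2.py
```

```text
T0 0.252 [np.float64(0.25), np.float64(0.19), np.float64(-0.02), np.float64(0.01)]
t13.20 ang 0.707 Tz 0.109 Fz 6.8 z 160.20 z+lead 164.25 gap 15.6 xy 600.2 61.2 q7 0.84 Fxy [-2.4 -1. ]
T0 0.223 [np.float64(0.22), np.float64(0.18), np.float64(-0.06), np.float64(-0.01)]
t13.75 ang 0.917 Tz 0.085 Fz 7.2 z 158.99 z+lead 164.24 gap 15.5 xy 600.1 61.1 q7 0.64 Fxy [-2.5 -1. ]
```

```bash
cat > p3.py <<'E'
from cell import bot
s=bot.sense();a=(-2.932-s['tool_rot'][2])%6.2832
print('t%.2f ang %.3f T %.3f Fz %.1f ff %.1f gap %.1f z+l %.2f q7 %.2f'%(s['time'],a,s['torque'][2],s['force'][2],s['finger_force'],s['finger_gap'],s['ee_pos'][2]+5.73*a,s['q'][6]))
E
python3 -m inch '[{"dx":0,"dy":0,"dz":0.001,"wx":0,"wy":0,"wz":0.1,"hand":-1},{"dx":0,"dy":0,"dz":0.002,"wx":0,"wy":0,"wz":0.2,"hand":-1}]' >/dev/null; python3 p3.py
python3 -m inch '[{"dx":0,"dy":0,"dz":0.001,"wx":0,"wy":0,"wz":0.1,"hand":-1},{"dx":0,"dy":0,"dz":0.002,"wx":0,"wy":0,"wz":0.2,"hand":-1}]' >/dev/null; python3 p3.py
python3 -m inch '[{"dx":0,"dy":0,"dz":0.001,"wx":0,"wy":0,"wz":0.1,"hand":-1},{"dx":0,"dy":0,"dz":0.002,"wx":0,"wy":0,"wz":0.2,"hand":-1}]' >/dev/null; python3 p3.py
python3 -m inch '[{"dx":0,"dy":0,"dz":0.001,"wx":0,"wy":0,"wz":0.1,"hand":-1},{"dx":0,"dy":0,"dz":0.002,"wx":0,"wy":0,"wz":0.2,"hand":-1}]' >/dev/null; python3 p3.py
python3 -m inch '[{"dx":0,"dy":0,"dz":0.001,"wx":0,"wy":0,"wz":0.1,"hand":-1},{"dx":0,"dy":0,"dz":0.002,"wx":0,"wy":0,"wz":0.2,"hand":-1}]' >/dev/null; python3 p3.py
python3 -m inch '[{"dx":0,"dy":0,"dz":0.001,"wx":0,"wy":0,"wz":0.1,"hand":-1},{"dx":0,"dy":0,"dz":0.002,"wx":0,"wy":0,"wz":0.2,"hand":-1}]' >/dev/null; python3 p3.py
python3 - <<'E'
from cell import bot
from h import *
import pickle
c=bot.capture('side');pickle.dump(c,open('c4.pkl','wb'))
o=pickle.load(open('c3.pkl','rb'))[2]
cv2.imwrite('pics/foot2.png',np.hstack([cv2.resize(q['pixels'][177:227,291:331],None,fx=8,fy=8,interpolation=cv2.INTER_CUBIC) for q in(o,c)]))
E
```

```text
t13.95 ang 1.023 T 0.240 Fz 7.8 ff 74.2 gap 15.6 z+l 164.27 q7 0.54
t14.15 ang 1.128 T 0.270 Fz 8.5 ff 74.2 gap 15.5 z+l 164.27 q7 0.44
t14.35 ang 1.233 T 0.298 Fz 8.2 ff 74.2 gap 15.7 z+l 164.24 q7 0.33
t14.55 ang 1.337 T 0.283 Fz 8.0 ff 74.2 gap 15.9 z+l 164.26 q7 0.23
t14.75 ang 1.442 T 0.296 Fz 7.6 ff 74.2 gap 15.6 z+l 164.24 q7 0.13
t14.95 ang 1.547 T 0.236 Fz 8.6 ff 74.2 gap 15.4 z+l 164.26 q7 0.03
```

View pics/foot2.png

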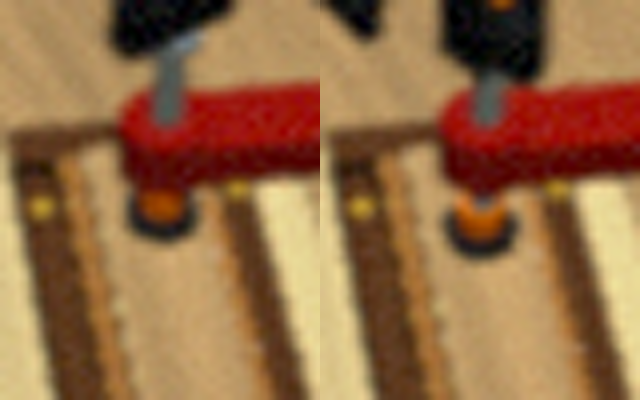

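The foot has sunk about 16 crop px (9 mm, matching the turn). Its rim is now at crop row ~258, still about 3–4 mm clear, so touch should come near 2.15 rad.

```bash
python3 -m inch '[{"dx":0,"dy":0,"dz":0.001,"wx":0,"wy":0,"wz":0.1,"hand":-1},{"dx":0,"dy":0,"dz":0.002,"wx":0,"wy":0,"wz":0.2,"hand":-1}]' >/dev/null; python3 p3.py
python3 -m inch '[{"dx":0,"dy":0,"dz":0.001,"wx":0,"wy":0,"wz":0.1,"hand":-1},{"dx":0,"dy":0,"dz":0.002,"wx":0,"wy":0,"wz":0.2,"hand":-1}]' >/dev/null; python3 p3.py
python3 -m inch '[{"dx":0,"dy":0,"dz":0.001,"wx":0,"wy":0,"wz":0.1,"hand":-1},{"dx":0,"dy":0,"dz":0.002,"wx":0,"wy":0,"wz":0.2,"hand":-1}]' >/dev/null; python3 p3.py
python3 -m inch '[{"dx":0,"dy":0,"dz":0.001,"wx":0,"wy":0,"wz":0.1,"hand":-1},{"dx":0,"dy":0,"dz":0.002,"wx":0,"wy":0,"wz":0.2,"hand":-1}]' >/dev/null; python3 p3.py
python3 -m inch '[{"dx":0,"dy":0,"dz":0.001,"wx":0,"wy":0,"wz":0.1,"hand":-1},{"dx":0,"dy":0,"dz":0.002,"wx":0,"wy":0,"wz":0.2,"hand":-1}]' >/dev/null; python3 p3.py
python3 -m inch '[{"dx":0,"dy":0,"dz":0.001,"wx":0,"wy":0,"wz":0.1,"hand":-1},{"dx":0,"dy":0,"dz":0.002,"wx":0,"wy":0,"wz":0.2,"hand":-1}]' >/dev/null; python3 p3.py
python3 -m inch '[{"dx":0,"dy":0,"dz":0.001,"wx":0,"wy":0,"wz":0.1,"hand":-1},{"dx":0,"dy":0,"dz":0.002,"wx":0,"wy":0,"wz":0.2,"hand":-1}]' >/dev/null; python3 p3.py
python3 -m inch '[{"dx":0,"dy":0,"dz":0.001,"wx":0,"wy":0,"wz":0.1,"hand":-1},{"dx":0,"dy":0,"dz":0.002,"wx":0,"wy":0,"wz":0.2,"hand":-1}]' >/dev/null; python3 p3.py
```

```text
t15.20 ang 1.652 T 0.230 Fz 9.0 ff 74.2 gap 15.6 z+l 164.21 q7 -0.07
t15.40 ang 1.756 T 0.298 Fz 9.3 ff 74.2 gap 15.5 z+l 164.22 q7 -0.17
t15.60 ang 1.861 T 0.271 Fz 10.2 ff 74.3 gap 15.7 z+l 164.22 q7 -0.27
t15.80 ang 1.966 T 0.270 Fz 9.5 ff 74.3 gap 15.8 z+l 164.21 q7 -0.37
t16.00 ang 2.071 T 0.295 Fz 10.3 ff 74.3 gap 15.9 z+l 164.25 q7 -0.47
t16.20 ang 2.175 T 0.260 Fz 10.1 ff 74.3 gap 15.9 z+l 164.28 q7 -0.57
t16.40 ang 2.280 T 0.285 Fz 10.9 ff 74.3 gap 15.3 z+l 164.30 q7 -0.68
t16.60 ang 2.384 T 0.329 Fz 11.8 ff 74.4 gap 15.3 z+l 164.37 q7 -0.78
```

```bash
python3 -m inch '[{"dx":0,"dy":0,"dz":0.001,"wx":0,"wy":0,"wz":0.1,"hand":-1},{"dx":0,"dy":0,"dz":0.002,"wx":0,"wy":0,"wz":0.2,"hand":-1}]' >/dev/null; python3 p3.py
python3 -m inch '[{"dx":0,"dy":0,"dz":0.001,"wx":0,"wy":0,"wz":0.1,"hand":-1},{"dx":0,"dy":0,"dz":0.002,"wx":0,"wy":0,"wz":0.2,"hand":-1}]' >/dev/null; python3 p3.py
python3 -m inch '[{"dx":0,"dy":0,"dz":0.001,"wx":0,"wy":0,"wz":0.1,"hand":-1},{"dx":0,"dy":0,"dz":0.002,"wx":0,"wy":0,"wz":0.2,"hand":-1}]' >/dev/null; python3 p3.py
```

```text
t16.80 ang 2.489 T 0.339 Fz 12.6 ff 74.4 gap 15.7 z+l 164.40 q7 -0.88
t17.00 ang 2.594 T 0.376 Fz 12.4 ff 74.4 gap 15.6 z+l 164.44 q7 -0.98
t17.20 ang 2.699 T 0.394 Fz 13.4 ff 74.4 gap 15.5 z+l 164.47 q7 -1.08
```

Fitting the rise (0.27 N m baseline, 0.2 N m/rad) puts first touch at about 2.11 rad. I turn to about 2.91 rad and check.

```bash
python3 -m inch '[{"dx":0,"dy":0,"dz":0.001,"wx":0,"wy":0,"wz":0.1,"hand":-1},{"dx":0,"dy":0,"dz":0.002,"wx":0,"wy":0,"wz":0.2,"hand":-1}]' >/dev/null; python3 p3.py
python3 -m inch '[{"dx":0,"dy":0,"dz":0.001,"wx":0,"wy":0,"wz":0.1,"hand":-1},{"dx":0,"dy":0,"dz":0.002,"wx":0,"wy":0,"wz":0.2,"hand":-1}]' >/dev/null; python3 p3.py
python3 -m inch '[{"dx":0,"dy":0,"dz":0,"wx":0,"wy":0,"wz":0,"hand":-1},{"dx":0,"dy":0,"dz":0,"wx":0,"wy":0,"wz":0,"hand":-1},{"dx":0,"dy":0,"dz":0,"wx":0,"wy":0,"wz":0,"hand":-1},{"dx":0,"dy":0,"dz":0,"wx":0,"wy":0,"wz":0,"hand":-1}]' >/dev/null; python3 p3.py
python3 - <<'E'
from cell import bot
from h import *
import pickle
c=bot.capture('side')
o=pickle.load(open('c4.pkl','rb'))
cv2.imwrite('pics/foot3.png',np.hstack([cv2.resize(q['pixels'][177:227,291:331],None,fx=8,fy=8,interpolation=cv2.INTER_CUBIC) for q in(o,c)]))
E
```

```text
t17.40 ang 2.803 T 0.309 Fz 13.6 ff 74.4 gap 15.7 z+l 164.52 q7 -1.18
t17.60 ang 2.908 T 0.336 Fz 13.3 ff 74.5 gap 15.7 z+l 164.55 q7 -1.28
t18.00 ang 2.906 T 0.048 Fz 12.9 ff 74.4 gap 16.0 z+l 164.51 q7 -1.28
```

View pics/foot3.png

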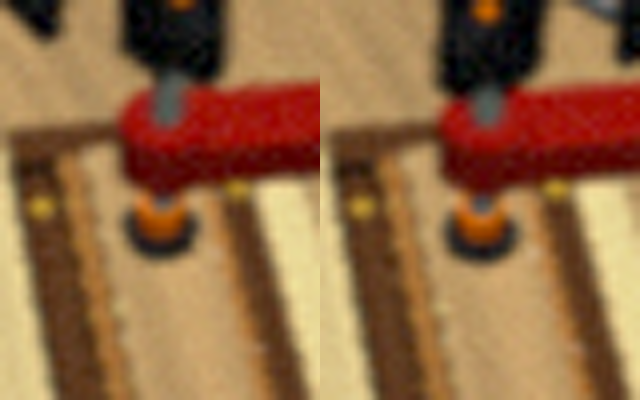

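The foot has sunk only about 4 crop px since 1.55 rad, against about 15 if it were free, so it is resting on the wood. I measure that edge at sub-pixel level to confirm the touch angle.

Run:
```python
from cell import bot
from h import *
import pickle
o=pickle.load(open('c3.pkl','rb'))[2]['pixels'].astype(float);c4=pickle.load(open('c4.pkl','rb'))['pixels'].astype(float)
o2=pickle.load(open('c2.pkl','rb'))[2]['pixels'].astype(float);o1=pickle.load(open('c1.pkl','rb'))[2]['pixels'].astype(float)
now=np.mean([bot.capture('side')['pixels'].astype(float) for _ in range(6)],0)
r=np.arange(200,218)
for n,im in(('a',o1),('b',o2),('0',o),('1.55',c4),('now',now)):
    out=[]
    for u in(309,310,311,312,313):
        p=im[200:218,u-0:u+1,:].mean((1,2));k=p[:12].argmin()
        lo=p[k];hi=np.median(p[-5:]);t=(lo+hi)/2
        j=k+np.argmax(p[k:]>t);out.append(200+j-1+(t-p[j-1])/(p[j]-p[j-1]))
    print(n,np.round(out,2),np.mean(out).round(2))
```

```text
a [206.44 206.63 206.89 206.84 206.55] 206.67
b [206.37 206.66 206.92 206.94 206.5 ] 206.68
0 [206.4  206.67 206.89 206.88 206.4 ] 206.65
1.55 [208.79 201.88 208.95 208.84 208.47] 207.39
now [209.19 209.38 209.45 209.32 209.04] 209.28
```

Touch works out at 1.9–2.1 rad (camera and torque), so the clamp is now 0.8–1.0 rad past touch, about 27–34 N and within limits. I release and back off.

```bash
python3 -m inch '[{"dx":0,"dy":0,"dz":0,"wx":0,"wy":0,"wz":0,"hand":-0.5},{"dx":0,"dy":0,"dz":0,"wx":0,"wy":0,"wz":0,"hand":-0.2},{"dx":0,"dy":0,"dz":0,"wx":0,"wy":0,"wz":0,"hand":0},{"dx":0,"dy":0,"dz":0,"wx":0,"wy":0,"wz":0,"hand":0},{"dx":0,"dy":0,"dz":0,"wx":0,"wy":0,"wz":0,"hand":0}]'
python3 -m inch '[{"dx":0,"dy":0,"dz":-0.05,"wx":0,"wy":0,"wz":0,"hand":0},{"dx":0,"dy":0,"dz":-0.15,"wx":0,"wy":0,"wz":0,"hand":0},{"dx":0,"dy":0,"dz":-0.3,"wx":0,"wy":0,"wz":0,"hand":0},{"dx":0,"dy":0,"dz":-0.45,"wx":0,"wy":0,"wz":0,"hand":0},{"dx":-0.1,"dy":0,"dz":-0.5,"wx":0,"wy":0,"wz":0,"hand":0},{"dx":-0.25,"dy":0,"dz":-0.5,"wx":0,"wy":0,"wz":0,"hand":0},{"dx":-0.25,"dy":0,"dz":-0.5,"wx":0,"wy":0,"wz":0,"hand":0},{"dx":-0.25,"dy":0,"dz":-0.5,"wx":0,"wy":0,"wz":0,"hand":0},{"dx":-0.25,"dy":0,"dz":-0.5,"wx":0,"wy":0,"wz":0,"hand":0}]'
python3 - <<'E'
from cell import bot
from h import *
s=bot.sense();d=bot.capture('wrist');e=bot.capture('side');st(s)
cv2.imwrite('pics/w4.png',d['pixels']);P=cloud(d,s);b=d['pixels'].astype(int);G=jig(P)
k=(b.max(2)<75)&(P[...,2]>140)&(np.hypot(G[...,0],G[...,1])<45);zt=np.nanmedian(P[k][:,2])
cn=max(cv2.findContours(k.astype(np.uint8),cv2.RETR_EXTERNAL,cv2.CHAIN_APPROX_NONE)[0],key=cv2.contourArea)[:,0]
r=cv2.minAreaRect(onplane(d,cn,zt,s)[:,:2].astype(np.float32));bx=cv2.boxPoints(r);E=[bx[1]-bx[0],bx[2]-bx[1]];L=max(E,key=np.linalg.norm)
print(r,'knob top',zt,'yaw',np.arctan2(L[1],L[0])%np.pi)
E
```

```text
time: 18.85
ee_pos: [599.7, 61.7, 146.2]
tool_rot: [-3.141, 0.0, 0.446]
force: [0.1, -1.1, -0.3]
finger_gap: 41.6
finger_force: 0.0
time: 19.75
ee_pos: [532.8, 29.7, 297.1]
tool_rot: [3.142, -0.001, 0.446]
force: [1.3, -0.5, -0.5]
finger_gap: 43.6
finger_force: 0.0
t19.75 jig [-47.4  57.7 297.1] yaw-j -0.862 F [-0.1 -1.4 -0.5] T [-0.06  0.12  0.01] gap 43.6 ff 0.0
((600.1312866210938, 60.521827697753906), (50.615257263183594, 14.773962020874023), 25.490503311157227) knob top 173.83523603063918 yaw 0.4448929
```

View pics/w4.png

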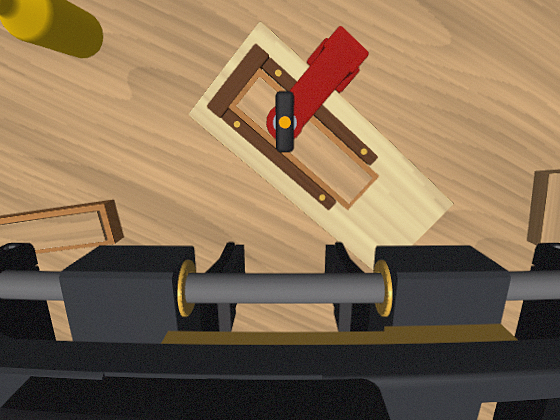

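The knob at (285,122) stayed where it was left: yaw 0.445 against 0.443 expected, so the full 2.9 rad went in. The drawer front is still at the stop and the gripper is clear, so I hand in.

```bash
python3 -c "
from cell import bot;print(bot.job_done())"
```

```text
the job is handed in; nothing more can be done
None
```

I slid the drawer front home against the stop and turned the clamp down to about 0.8–1.0 rad past first touch (estimated 27–34 N, target 14–45 N), then let go and handed the job in; no pass/fail result was returned.

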